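Set the coffee tray in order

TASK

Gather the scattered coffee things onto the coffee tray, each in its own place: the tamper upright in its wooden stand, the espresso cup, mouth down as it is, in the well of the saucer, the spice jar upright in the recess of the cork coaster, and the teaspoon lengthwise on the spoon rest. Leave the medicine bottle and the lidded pot standing where they are.

Things in the scene. Friction and masses are not known exactly. Their poses are not given: they have to be found in the camera images.
- tamper: Coffee tamper standing upright: white-metal foot 58 mm across, turned brown wooden knob above it, 76 mm tall in all, 0.35 kg. Grip it by the knob, 40 mm across at 60 mm above its underside, from above. Origin: centre of its underside; z up.
- espresso_cup: Small cream espresso cup standing mouth down, without handle, 62 mm across at the mouth, 56 mm tall, 0.1 kg; it narrows a little upwards. Grip it from above across its sides, about half-way up, where it is 56 mm across. Origin: centre of its underside (the mouth); z up.
- spice_jar: Straight glass spice jar with pale brown contents and a grey steel screw lid, 47 mm across, 102 mm tall, 0.14 kg. Grip the glass; the glass reaches up to 87 mm. Origin: centre of its underside; z up.
- teaspoon: Steel teaspoon lying on the worktop, 130 mm long, 27 mm wide at the bowl, 11 mm high, 20 g. Origin: middle of its length, at its underside; x along its length towards the bowl, 11 to 43 degrees left of the world x axis at the start. Grip it from above across the stem, 0 to 25 mm from the middle towards the handle end, fingertips close to the worktop; it bears like a bar about 20 mm wide there.
- medicine_bottle: Look-alike of the spice jar, not to be moved: brown bottle with a label and a white ribbed cap, 49 mm across, 94 mm tall. Origin: centre of its underside.
- lidded_pot: Look-alike of the cup, not to be moved: cream pot of rounded-square plan with a flat lid, 74 x 74 mm, 64 mm tall. Origin: centre of its underside.
- tamper_stand: Round dark wooden stand for the tamper, 92 mm across, 20 mm high, with an open bore 75 mm across whose floor is 6 mm above its origin. Origin: centre of its underside; z up. Fast on a wooden serving tray (260 x 340 mm, rim 22 mm and end handles 44 mm high) at one of four spots 115 and 160 mm apart; its board is 10 mm above the worktop.
- saucer: White saucer 116 mm across, 14 mm high at the rim, with a flat well about 80 mm across whose floor is 5 mm above its origin. Origin: centre of its underside. On the same tray. Mind the wall shelf that overhangs the back of the worktop, 0.44 m above it, from x = 0.65 m on.
- coaster: Round cork coaster 82 mm across, 11 mm high, with a flat recess 66 mm across whose floor is 5 mm above its origin. Origin: centre of its underside. On the same tray.
- spoon_rest: Long white porcelain spoon rest, 158 x 58 mm with rounded corners, floor 4 mm and beaded rim 7 mm above its origin; 46 mm between the beads. Origin: centre of its underside; x along its length, which lies along the tray's long side. On the same tray.
Mind the look-alikes: they are no part of the job. What is shaped like the spice_jar but green is not meant.

How it is judged:
By the outcome, as a careful person would: the job done as asked, in the order asked, and still so for the second after the job is handed in, with the robot touching nothing.
It also fails if it takes over 115 s, if anything falls off the work surface, if the arm or the gripper's body presses on something with over 40 N, if the wrist force passes 120 N, or if a joint passes its speed limit or range.

ROBOT

A 7-joint arm with a two-finger parallel gripper is mounted at the origin on a cart in front of the work surface, level with it; the furniture and walls round the work are solid. World frame = base frame: x ahead of the robot, y to its left, z up, the work surface at z = 0. Lengths are in mm, angles in rad, forces in N, time in s.
With the tool pointing down it reaches from about 350 to 775 mm from the base axis. Payload 3.1 kg.
Tool frame: the origin (TCP) lies between the finger pads; the fingertips stand 19 mm ahead of it and the grasp point (between the pads) is the TCP (env.tip_extent is the distance from the TCP to the fingertips, in mm); z points along the fingers, y is the line along which they close (so a half turn about z gives the same grasp; the last joint's range is limited). The gripper opens to 85 mm and grips with 20 to 120 N. Pads are 22 mm wide; open, the fingers measure 114 mm over their backs; the gripper's body (76 mm by 85 mm) begins 54 mm behind the grasp point. The pads swing forward as they close: fully open they stand 13 mm farther back than shut.
Start: joints at [1.096, 0.311, 0.014, 1.512, -0.004, 1.319, -0.027], TCP at [230.711, -499.29, 215.104] pointing down, gripper open.
Joint ranges: [-2.7, 2.7], [-0.3, 1.91], [-1.27, 1.3], [0.12, 2.57], [-1.44, 4.58], [0.2, 2.03], [-3.05, 3.05]. Speed limits (rad/s): [2.79, 2.79, 3.14, 3.14, 3.14, 3.14, 3.14].

INTERFACE

Orientations are given as a unit quaternion [w, x, y, z].
In Python, from cell import env gives the robot as it stands.
- The arm moves only by the shell command python3 -m handwheel 'ROWS' [FORCE]. ROWS is JSON, a list of rows, each a list of 7 numbers: the shift along the tool's x, y, z in mm, then the turn, a rotation vector about the tool's x, y, z in degrees, then the finger opening in mm, from 0 to 85.4. In form: [[x, y, z, wx, wy, wz, jaw], ...]. A call has 1 to 20 rows; each row is the pose to reach, as a shift and turn from the pose commanded when the call began, along the tool's axes at that moment; what a row does not reach only later rows make up. A row lasts 1/12 s, in which the tool goes at most 41.7 mm and 7.16 degrees, less where a joint would pass 70% of its speed; a pose out of reach is approached as far as the arm can. A call with a gripper value outside its range is refused whole. The fingers move at their own pace and stop on an object; FORCE is the grip in N (left out, the last holds). Time passes only in rows, so rows that repeat a pose let the fingers close. It gives the time, the measured TCP pose, the force, the opening and the grip force at its end, in the units of the state.
- env.get_state(): the state, without advancing time (a new reading comes with each control period).
- env.grab_frame(name): name is "scene" or "top" or "wrist"; returns (picture, depth): 384x512x3 uint8, red, green, blue; 384x512 float32, mm along the optical axis (not along the pixel's ray), 0 where there is no reading.
- env.calibration(name): a dict with "intrinsics" (3x3 intrinsics, pixels), "T" (4x4, takes a point from camera to world coordinates). Camera axes: x right, y down, z forward; pixel columns grow to the right and rows downward; lengths in mm; the calibration is good to about 2 mm. A picture is of the moment at which its call begins: read the wrist's pose just before it. calibration takes no time and is no camera call; for the wrist camera it gives the pose at the moment of the call.
- env.sign_off(): hands the job in; it is judged then, once.
Trained networks look in the newest picture that a camera, given by its name, has taken for a name from the list of things; names that differ only in an ending like _2 or _b are one class to them, and where a whole thing is asked for, a point or a joint stands for the part that bears it (a point fixed in the world has none). Each returns a list of dicts, best first, with "confidence" (0 to 1); they miss things now and then, are a little off and sometimes report something else, mostly with a low value. They report only what shows in the picture. A call takes as long as a camera call. They do not tell look-alikes from the thing itself.
- env.spot_in(camera, name): "location" ([column, row] as shares, 0 to 1, of the picture: columns of its width, rows of its height, amid what is visible of it).
- env.masks_of(camera, name): "pixels" (384x512 bool, what is visible of it) and "location" ([column, row] as shares, 0 to 1, of the picture: columns of its width, rows of its height, amid what is visible of it).
The state is a dict: "time_s": time; "joint_pos": joint angles; "qvel": joint speeds; "joint_efforts": joint torques, N m; "tool_pos": TCP position; "eef_rot": TCP orientation; "wrist_force": force on the tool from outside, world axes, zero at the start; "ft_torque": the same for the moment, N m; "width": finger opening in mm; "finger_force": force on a finger pad.
Only numpy, scipy, OpenCV 4.12 (cv2) and the standard library are available. Lean on these libraries where they do the work, as an engineer would, in place of code of your own. Each camera call takes 0.05 s, during which the arm holds its last target. There are 200 camera calls.

## Working session

There is one attempt and no reset: what is moved stays moved. The work goes in short steps, Python scripts to look and compute and a shell command to move; the robot and the scene stay as the last step left them, time stands still between calls to the robot, and variables do not carry over. Pictures are saved under pics/ and viewed, at most 14 in all, crops included, and the job is handed in when it is done.

```bash
ls; mkdir -p pics
python3 - <<'E'
from cell import env
import cv2,numpy as np
s=env.get_state();print({k:np.round(v,3).tolist() for k,v in s.items()})
a=[]
for n in("top","scene"):
    p,d=env.grab_frame(n);np.savez(f"{n}.npz",p=p,d=d);cv2.imwrite(f"pics/{n}0.png",p[...,::-1]);c=env.calibration(n);print(n,np.round(c["T"],3).tolist(),np.round(c["intrinsics"],1).tolist())
E
```

```text
pics
{'time_s': 0.0, 'joint_pos': [1.096, 0.312, 0.014, 1.513, -0.004, 1.319, -0.027], 'qvel': [-0.001, 0.001, -0.0, 0.0, 0.001, 0.001, -0.0], 'joint_efforts': [0.0, -37.992, 0.146, -23.059, 0.012, 0.013, -0.0], 'tool_pos': [230.383, -498.599, 214.027], 'eef_rot': [-0.001, 0.977, 0.215, -0.0], 'wrist_force': [-0.901, -0.173, 0.044], 'ft_torque': [0.002, 0.013, 0.026], 'finger_force': 0.0, 'width': 85.255}
top [[-0.006, -0.994, 0.109, 344.738], [-1.0, 0.005, -0.011, 31.635], [0.01, -0.109, -0.994, 1257.97], [0.0, 0.0, 0.0, 1.0]] [[476.8, 0.0, 260.8], [0.0, 476.8, 193.2], [0.0, 0.0, 1.0]]
scene [[-0.535, -0.533, 0.656, -256.333], [-0.845, 0.318, -0.43, 514.747], [0.02, -0.784, -0.62, 744.86], [0.0, 0.0, 0.0, 1.0]] [[359.7, 0.0, 254.2], [0.0, 359.7, 189.3], [0.0, 0.0, 1.0]]
```

View pics/top0.png

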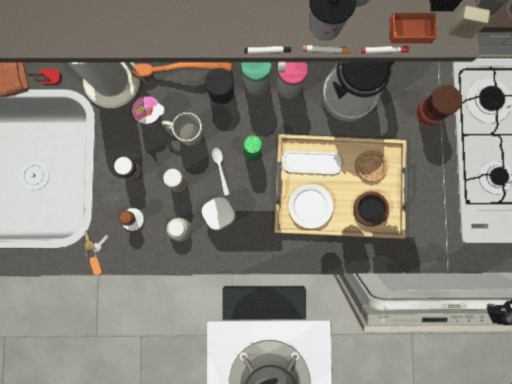

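View pics/scene0.png

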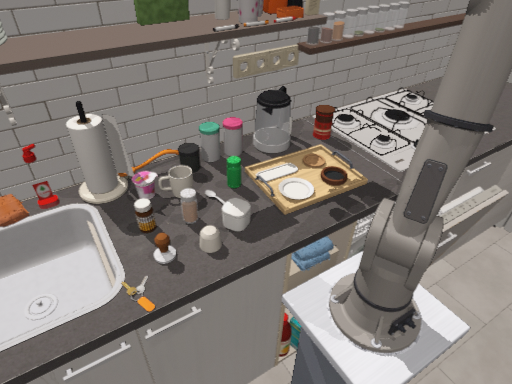

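The top view shows the tamper (131,218), cup (178,229), pot (218,213), spice jar (173,178), medicine bottle (125,167) and spoon (220,170). The tray holds the spoon rest (311,163), coaster (371,166), saucer (311,206) and stand (371,208). The jar at (253,147) is the green look-alike.

```bash
cat > h.py <<'E'
from cell import env
import cv2,numpy as np
def cloud(d,cal):
    K=cal["intrinsics"];v,u=np.mgrid[:384,:512]
    P=np.stack([(u-K[0,2])/K[0,0]*d,(v-K[1,2])/K[1,1]*d,d],-1)
    W=P@cal["T"][:3,:3].T+cal["T"][:3,3];W[d<=0]=np.nan
    return W
E
python3 - <<'E'
from h import *
f=np.load("top.npz");cal=env.calibration("top");W=cloud(f["d"],cal)
env.grab_frame("top")
for n in "tamper espresso_cup spice_jar teaspoon medicine_bottle lidded_pot tamper_stand saucer coaster spoon_rest".split():
    for m in env.masks_of("top",n)[:3]:
        p=m["pixels"];Q=W[p];Q=Q[~np.isnan(Q[:,0])]
        if len(Q)<5: print(n,m["confidence"],len(Q));continue
        zt=np.percentile(Q[:,2],95);T=Q[Q[:,2]>zt-6]
        (c,sz,a)=cv2.minAreaRect(Q[:,:2].astype(np.float32));(ec,r)=cv2.minEnclosingCircle(T[:,:2].astype(np.float32))
        print(n,round(m["confidence"],2),np.round(np.array(m["location"])*[512,384]),len(Q),"z",np.round(np.percentile(Q[:,2],[2,50,95]),1),"rect",np.round(c,1),np.round(sz,1),round(a,1),"top circ",np.round(ec,1),round(r,1),"mean",np.round(T.mean(0),1))
for uv in [(240,250),(350,180),(330,190),(360,300),(430,310),(345,290)]: print(uv,np.round(W[uv[1],uv[0]]))
E
```

```text
tamper 0.62 [176. 230.] 437 z [ 6.2 51.2 58. ] rect [386.9 229.8] [55.7 54.5] 29.1 top circ [388.6 233. ] 22.9 mean [387.6 233.   55.3]
espresso_cup 0.96 [177. 230.] 477 z [-1.4 50.3 57.8] rect [388.9 234.5] [60.6 67.1] 27.3 top circ [388.6 233. ] 22.9 mean [387.5 233.   55.2]
spice_jar 0.85 [173. 181.] 399 z [  6.   99.4 104.1] rect [518.1 236.9] [64.9 45.2] 5.2 top circ [510.3 236.3] 22.4 mean [510.3 236.  101.3]
spice_jar 0.79 [253. 146.] 416 z [ -2.1  98.9 104.4] rect [604.5  40.7] [72.8 47.4] 2.6 top circ [592.3  39.9] 22.5 mean [591.5  39.8 101.5]
teaspoon 0.81 [219. 160.] 191 z [-2.9  4.4 11.5] rect [539.9 128.3] [124.4  24.4] 9.7 top circ [543.8 125.8] 56.7 mean [541.6 125.7   8.6]
medicine_bottle 0.62 [130. 169.] 516 z [-2.  83.5 96.6] rect [548.3 373.5] [82.8 52.3] 57.1 top circ [542.1 359.8] 21.9 mean [541.7 359.   93.9]
lidded_pot 0.91 [218. 212.] 825 z [ 0.4 63.4 67.5] rect [424.5 129.7] [74.3 81.6] 30.8 top circ [425.6 126.9] 41.5 mean [424.6 127.2  64.4]
tamper_stand 0.83 [370. 210.] 971 z [10.8 17.5 31.4] rect [ 437.1 -266.3] [88.7 89. ] 27.7 top circ [ 437.  -266.1] 45.2 mean [ 436.4 -264.5   29.3]
saucer 0.95 [311. 207.] 1484 z [ 9.6 16.4 24.5] rect [ 445.9 -109.9] [110.2 110.1] 89.7 top circ [ 445.8 -109.7] 57.2 mean [ 448.5 -111.5   21.8]
coaster 0.68 [370. 168.] 746 z [ 9.5 15.8 22.7] rect [ 550.7 -272.8] [78.2 81.9] 44.7 top circ [ 550.2 -272.6] 41.2 mean [ 550.9 -272.3   19.9]
spoon_rest 0.72 [310. 161.] 1244 z [ 8.9 13.9 18.6] rect [ 561.5 -116.7] [157.3  61. ] 88.5 top circ [ 563.4 -115.9] 78.5 mean [ 561.7 -116.9   15.5]
(240, 250) [333.  73.  -2.]
(350, 180) [ 515. -218.   13.]
(330, 190) [ 488. -164.   13.]
(360, 300) [ 184. -272. -160.]
(430, 310) [ 165. -447.  -78.]
(345, 290) [ 195. -264. -351.]
```

```bash
cat >> h.py <<'E'
from scipy.spatial.transform import Rotation as R
def plan(x,y,z,phi):
    "shift+turn from measured pose to tool-down pose with closing line y at phi deg"
    s=env.get_state();q=np.array(s["eef_rot"]);A=R.from_quat(q[[1,2,3,0]])
    t=np.radians(phi);Y=[np.cos(t),np.sin(t),0];Z=[0,0,-1];B=R.from_matrix(np.array([np.cross(Y,Z),Y,Z]).T)
    d=A.inv().apply(np.array([x,y,z])-s["tool_pos"])
    print("t",round(s["time_s"],2),"at",np.round(s["tool_pos"],1),"shift",np.round(d,1),"turn",np.round((A.inv()*B).as_rotvec(degrees=True),1))
E
python3 - <<'E'
from h import *
f=np.load("top.npz");cal=env.calibration("top");W=cloud(f["d"],cal)
w=W[195:240,110:155].reshape(-1,3);c=f["p"][195:240,110:155].reshape(-1,3).astype(int)
k=w[:,2]>6;w=w[k];c=c[k];print(len(w),w.min(0),w.max(0))
for lo,hi in((3,20),(45,90),(66,90)):
    q=w[(w[:,2]>lo)&(w[:,2]<hi)];print(lo,len(q),np.round(q.mean(0),1),[np.round(v,1) for v in cv2.minEnclosingCircle(q[:,:2].astype(np.float32))])
print(W[228,139],W[222,133],W[212,128])
env.grab_frame("top")
m=env.masks_of("top","teaspoon")[0]["pixels"];Q=W[m];Q=Q[~np.isnan(Q[:,0])][:,:2]
# shift for height ignored
mu=Q.mean(0);u,s,v=np.linalg.svd(Q-mu);a=v[0]*np.sign(v[0,0]);p=(Q-mu)@a;b=(Q-mu)@[-a[1],a[0]]
print("axis",np.degrees(np.arctan2(a[1],a[0])),"mid",mu+a*(p.min()+p.max())/2,"len",np.ptp(p))
for lo in range(-80,80,20):
    k=(p>lo)&(p<lo+20)
    if k.any(): print(lo,b[k].mean().round(1),np.ptp(b[k]).round(1))
plan(470,-190,300,0)
E
```

```text
415 [376.06987939 317.62696146   6.17720307] [475.57393027 413.27323027  80.25449632]
3 215 [412.6 346.8  11.1] [array([434.4, 360.9]), np.float64(59.6)]
45 200 [413.9 353.2  69.9] [array([413.9, 355.9]), np.float64(19.7)]
66 155 [414.1 354.7  72.2] [array([414. , 354.8]), np.float64(18.6)]
[391.67695127 338.04786885   1.60985777] [404.63810034 339.43597064  58.76966131] [428.97491541 349.36903338  70.63193295]
axis 13.61026597345601 mid [540.57952489 125.23990512] len 125.4211557951117
-80 -0.1 10.7
-60 -0.3 6.2
-40 -1.1 2.6
0 0.9 21.8
20 0.1 25.6
40 -1.5 16.1
t 0.75 at [ 230.7 -499.3  215.1] shift [ 347.  -180.4  -84.9] turn [  0.    0.  -65.2]
```

```bash
python3 -m handwheel '[[30,-15,-10,0,0,-6,85],[65,-33,-25,0,0,-13,85],[100,-50,-40,0,0,-20,85],[135,-70,-55,0,0,-27,85],[170,-90,-70,0,0,-34,85],[205,-108,-85,0,0,-41,85],[240,-126,-85,0,0,-48,85],[275,-144,-85,0,0,-55,85],[310,-162,-85,0,0,-62,85],[335,-174,-85,0,0,-65,85],[347,-180,-85,0,0,-65,85],[347,-180,-85,0,0,-65,85],[347,-180,-85,0,0,-65,85],[347,-180,-85,0,0,-65,85]]'
python3 - <<'E'
from h import *
cal=env.calibration("wrist");p,d=env.grab_frame("wrist");W=cloud(d,cal);np.savez("w1.npz",p=p,d=d,T=cal["T"]);cv2.imwrite("pics/w1.png",p[...,::-1])
print(np.round(cal["T"],2))
for n in "tamper_stand saucer coaster spoon_rest".split():
    for m in env.masks_of("wrist",n)[:2]:
        Q=W[m["pixels"]];Q=Q[~np.isnan(Q[:,0])]
        if len(Q)>9:
            c,sz,a=cv2.minAreaRect(Q[:,:2].astype(np.float32));print(n,round(m["confidence"],2),np.round(c,1),np.round(sz,1),round(a,1),np.round(np.percentile(Q[:,2],[2,50,98]),1))
plan(414,355.5,160,41)
E
```

```text
time_s: 1.92
tool_pos: [469.2, -192.3, 300.0]
eef_rot: [0.0, 0.709, 0.705, -0.001]
wrist_force: [-1.1, -0.1, 0.7]
width: 85.3
finger_force: 0.0
[[ 1.0000e+00 -1.0000e-02 -0.0000e+00  4.6941e+02]
 [-1.0000e-02 -9.5000e-01 -3.2000e-01 -1.1213e+02]
 [-0.0000e+00  3.2000e-01 -9.5000e-01  4.5879e+02]
 [ 0.0000e+00  0.0000e+00  0.0000e+00  1.0000e+00]]
tamper_stand 0.64 [ 437.7 -267.4] [88.3 88. ] 89.7 [14.5 16.9 31.2]
saucer 0.68 [ 446.2 -110.2] [112.3 115. ] 0.0 [13.8 16.5 24.9]
coaster 0.62 [ 551.  -273.3] [79.7 79.9] 49.1 [13.6 15.8 22.1]
spoon_rest 0.96 [ 563.3 -118.5] [159.6  61.3] 87.4 [12.4 14.6 18.3]
t 2.17 at [ 469.5 -191.6  300.1] shift [546.8 -58.9 139.9] turn [ -0.    0.  -41.4]
```

View pics/w1.png

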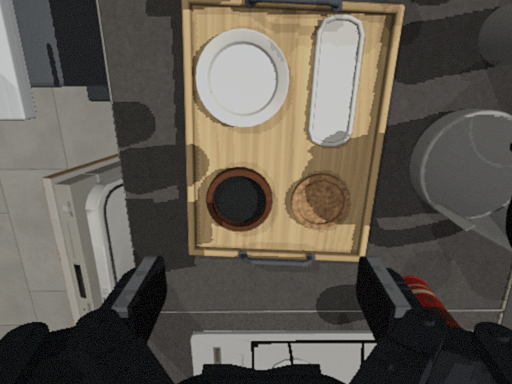

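The wrist view shows the saucer (243,78), spoon rest (337,80), stand (239,198) and coaster (320,200). These agree with the top camera to within 2 mm. Next I go to the tamper.

```bash
python3 -m handwheel '[[25,-2,5,0,0,-4,85],[65,-6,15,0,0,-8,85],[105,-10,25,0,0,-12,85],[145,-14,35,0,0,-16,85],[185,-18,45,0,0,-20,85],[225,-22,55,0,0,-24,85],[265,-26,65,0,0,-28,85],[305,-30,75,0,0,-32,85],[345,-35,85,0,0,-36,85],[385,-40,95,0,0,-40,85],[425,-44,105,0,0,-41,85],[465,-49,115,0,0,-41,85],[500,-54,125,0,0,-41,85],[530,-57,135,0,0,-41,85],[547,-59,140,0,0,-41,85],[547,-59,140,0,0,-41,85],[547,-59,140,0,0,-41,85],[547,-59,140,0,0,-41,85]]'
python3 - <<'E'
from h import *
cal=env.calibration("wrist");p,d=env.grab_frame("wrist");W=cloud(d,cal);cv2.imwrite("pics/w2.png",p[...,::-1])
Q=W.reshape(-1,3);Q=Q[(np.hypot(Q[:,0]-414,Q[:,1]-355)<45)]
for lo,hi in((50,68),(66,90),(4,20)):
    q=Q[(Q[:,2]>lo)&(Q[:,2]<hi)]
    if len(q)>5: print(lo,len(q),np.round(q.mean(0),1),[np.round(v,1) for v in cv2.minEnclosingCircle(q[:,:2].astype(np.float32))],q[:,2].max())
plan(414,355.5,60,41)
E
```

```text
time_s: 3.67
tool_pos: [414.2, 355.3, 160.1]
eef_rot: [0.001, 0.417, 0.909, -0.001]
wrist_force: [0.2, 0.0, -0.9]
width: 84.8
finger_force: 0.0
50 492 [409.4 360.9  64.4] [array([414.6, 355. ]), np.float64(19.7)] 67.99449645812058
66 1561 [413.  356.8  72.5] [array([414.4, 355.4]), np.float64(18.8)] 77.18726019003267
4 1451 [406.5 364.3  11.3] [array([414.3, 355.1]), np.float64(29.0)] 18.43320874674572
t 3.72 at [414.5 355.  160.3] shift [  0.9   0.  100.3] turn [-0.   0.1 -0.4]
```

View pics/w2.png

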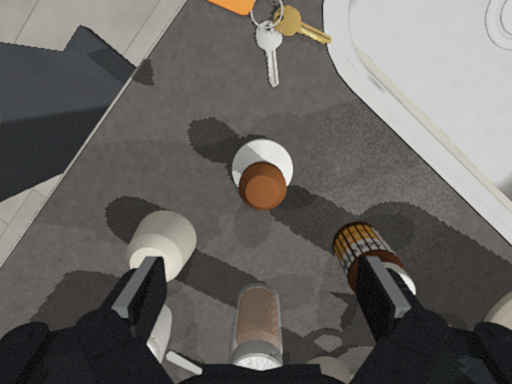

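The tamper (263,180) lies centred between the fingers, and its surroundings are clear. I descend and grip.

```bash
python3 -m handwheel '[[0,0,25,0,0,0,85],[0,0,55,0,0,0,80],[0,0,80,0,0,0,75],[0,0,95,0,0,0,70],[0,0,100,0,0,0,70],[0,0,100,0,0,0,70],[0,0,100,0,0,0,30],[0,0,100,0,0,0,30],[0,0,100,0,0,0,30],[0,0,100,0,0,0,30],[0,0,100,0,0,0,30],[0,0,100,0,0,0,30],[0,0,100,0,0,0,30],[0,0,100,0,0,0,30]]' 50
python3 - <<'E'
from h import *
plan(414,355,160,41)
E
```

```text
time_s: 4.88
tool_pos: [413.1, 356.9, 60.1]
eef_rot: [0.0, 0.416, 0.909, 0.0]
wrist_force: [0.5, -0.1, 0.5]
width: 30.0
finger_force: 0.0
t 4.88 at [413.1 356.9  60.1] shift [ -2.1  -0.5 -99.9] turn [ 0.   0.  -0.2]
```

Nothing is in the grip, so I look.

Run:
```python
from h import *
a,d=env.grab_frame("wrist");b,_=env.grab_frame("scene");cv2.imwrite("pics/w3.png",np.hstack([cv2.resize(a,(400,300)),cv2.resize(b[170:320,60:260],(400,300))])[...,::-1])
```

```text
(no output)
```

View pics/w3.png

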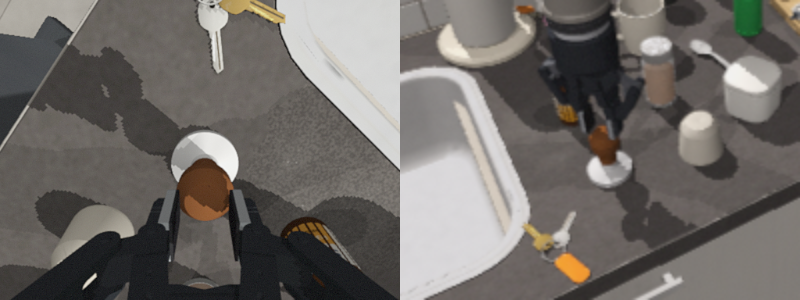

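Run:
```python
from h import *
for n in ("wrist","top"):
    cal=env.calibration(n);p,d=env.grab_frame(n);W=cloud(d,cal)
    Q=W.reshape(-1,3);C=p.reshape(-1,3).astype(int);r=np.hypot(Q[:,0]-414,Q[:,1]-355)<70
    br=r&(C[:,0]>C[:,2]*1.6)&(C[:,0]>50)&(Q[:,2]>50)&(Q[:,2]<80);wh=r&(C.min(1)>120)&(Q[:,2]>2)&(Q[:,2]<20)
    for nm,k in(("brown",br),("white",wh)):
        q=Q[k]
        if len(q)>5:print(n,nm,len(q),np.round(q.mean(0),1),np.round(q.min(0)),np.round(q.max(0)),[np.round(v,1) for v in cv2.minEnclosingCircle(q[:,:2].astype(np.float32))])
s=env.get_state();print(s["width"],s["finger_force"],s["tool_pos"],env.tip_extent)
```

```text
wrist brown 4130 [409.9 359.4  70.8] [395. 337.  51.] [433. 374.  79.] [array([413.9, 355.3]), np.float64(19.3)]
wrist white 3296 [406.8 363.9  11.5] [385. 327.   2.] [443. 384.  20.] [array([414.3, 355.1]), np.float64(29.1)]
top brown 35 [424.2 346.9  69.7] [416. 338.  62.] [432. 358.  78.] [array([424.2, 347.8]), np.float64(12.7)]
top white 125 [425.2 341.4  10.3] [402. 326.   2.] [444. 368.  17.] [array([422.5, 348. ]), np.float64(26.7)]
30.064896864965856 0.0 [413.03781559 356.87113563  60.0192657 ] 19.0
```

Run:
```python
from h import *
cal=env.calibration("wrist");p,d=env.grab_frame("wrist");W=cloud(d,cal)
s=env.get_state();q=np.array(s["eef_rot"]);A=R.from_quat(q[[1,2,3,0]])
L=A.inv().apply(W.reshape(-1,3)-s["tool_pos"]).reshape(384,512,3)
L[d<=0]=np.nan
for r in range(215,330,8):
    print(r,"d",[ (c,*np.round(L[r,c]).tolist()) for c in (190,205,215,225,262,295,305,315,330)])
```

```text
215 d [(190, -9.0, -51.0, 60.0), (205, -9.0, -41.0, 60.0), (215, -9.0, -33.0, 60.0), (225, -5.0, -25.0, 49.0), (262, 17.0, -1.0, -4.0), (295, -4.0, 22.0, 49.0), (305, -9.0, 30.0, 60.0), (315, -9.0, 37.0, 60.0), (330, -9.0, 47.0, 59.0)]
223 d [(190, -16.0, -52.0, 61.0), (205, -15.0, -41.0, 60.0), (215, -15.0, -34.0, 60.0), (225, -11.0, -26.0, 50.0), (262, 14.0, -1.0, -8.0), (295, -10.0, 22.0, 49.0), (305, -15.0, 30.0, 60.0), (315, -15.0, 37.0, 60.0), (330, -15.0, 48.0, 59.0)]
231 d [(190, -22.0, -52.0, 61.0), (205, -22.0, -41.0, 61.0), (215, -22.0, -34.0, 60.0), (225, -21.0, -27.0, 59.0), (262, 12.0, -1.0, -11.0), (295, 7.0, 16.0, -2.0), (305, -21.0, 30.0, 60.0), (315, -21.0, 37.0, 59.0), (330, -21.0, 48.0, 59.0)]
239 d [(190, -28.0, -52.0, 60.0), (205, -28.0, -42.0, 61.0), (215, -28.0, -34.0, 59.0), (225, -27.0, -27.0, 59.0), (262, 9.0, -1.0, -15.0), (295, 5.0, 16.0, -7.0), (305, -28.0, 31.0, 60.0), (315, -28.0, 38.0, 60.0), (330, -28.0, 49.0, 60.0)]
247 d [(190, -34.0, -53.0, 60.0), (205, -34.0, -42.0, 59.0), (215, 10.0, -22.0, -25.0), (225, 11.0, -17.0, -25.0), (262, 5.0, -1.0, -15
[... 1843 characters left out ...]
205, 12.0, -19.0, -70.0), (215, 2.0, -18.0, -58.0), (225, -9.0, -16.0, -44.0), (262, -91.0, -0.0, 61.0), (295, -90.0, 26.0, 60.0), (305, -1.0, 15.0, -54.0), (315, 12.0, 16.0, -71.0), (330, 11.0, 21.0, -69.0)]
319 d [(190, 11.0, -23.0, -73.0), (205, 11.0, -18.0, -74.0), (215, 1.0, -17.0, -61.0), (225, -97.0, -29.0, 60.0), (262, -99.0, -0.0, 61.0), (295, -98.0, 26.0, 60.0), (305, -5.0, 15.0, -54.0), (315, 11.0, 15.0, -74.0), (330, 12.0, 20.0, -74.0)]
327 d [(190, 16.0, -21.0, -83.0), (205, 16.0, -17.0, -83.0), (215, -3.0, -18.0, -60.0), (225, -106.0, -30.0, 61.0), (262, -106.0, -0.0, 61.0), (295, -105.0, 26.0, 60.0), (305, -9.0, 16.0, -54.0), (315, 17.0, 14.0, -84.0), (330, 16.0, 18.0, -82.0)]
```

The cloud shows the fingertips about 24 mm behind the TCP. The tool data says 19 mm ahead, so the real tips stand about 43 mm higher than reported. The tamper hasn't moved. I open the gripper, go about 43 mm lower and grip.

```bash
python3 -m handwheel '[[-1,0,0,0,0,0,75],[-2,0,0,0,0,0,75],[-2,0,0,0,0,0,75],[-2,0,0,0,0,0,75],[-2,0,0,0,0,0,75],[-2,0,10,0,0,0,70],[-2,0,22,0,0,0,70],[-2,0,34,0,0,0,70],[-2,0,42,0,0,0,70],[-2,0,42,0,0,0,70]]' 50
python3 - <<'E'
from h import *
cal=env.calibration("wrist");p,d=env.grab_frame("wrist");W=cloud(d,cal)
s=env.get_state();q=np.array(s["eef_rot"]);A=R.from_quat(q[[1,2,3,0]])
L=A.inv().apply(W.reshape(-1,3)-s["tool_pos"]);L=L[(d>0).ravel()]
print("tool",s["tool_pos"],s["width"])
for sg in(-1,1):
    k=(abs(L[:,0])<12)&(sg*L[:,1]>33)&(sg*L[:,1]<65)&(L[:,2]<10);print(sg,np.round(np.percentile(L[k],[1,50,99],0)))
E
```

```text
time_s: 5.97
tool_pos: [412.7, 353.4, 15.0]
eef_rot: [-0.001, 0.416, 0.909, -0.003]
wrist_force: [0.2, -0.1, -0.6]
width: 69.8
finger_force: 0.0
tool [413.2281322  354.23355593  16.20440856] 69.86542945436457
-1 [[-10. -65. -95.]
 [  8. -50. -75.]
 [ 12. -35. -27.]]
1 [[-10.  33. -94.]
 [  9.  49. -76.]
 [ 12.  64. -27.]]
```

```bash
python3 -m handwheel '[[0,0,0,0,0,0,50],[0,0,0,0,0,0,30],[0,0,0,0,0,0,30],[0,0,0,0,0,0,30],[0,0,0,0,0,0,30],[0,0,0,0,0,0,30],[0,0,-5,0,0,0,30],[0,0,-12,0,0,0,30],[0,0,-25,0,0,0,30],[0,0,-45,0,0,0,30],[0,0,-70,0,0,0,30],[0,0,-95,0,0,0,30],[0,0,-115,0,0,0,30],[0,0,-120,0,0,0,30],[0,0,-120,0,0,0,30]]' 50
python3 - <<'E'
from h import *
plan(437.5,-267,145,-31)
E
```

```text
time_s: 7.27
tool_pos: [415.0, 356.0, 139.3]
eef_rot: [0.001, 0.416, 0.909, 0.001]
wrist_force: [-0.3, 0.2, -4.6]
width: 44.2
finger_force: 51.0
t 7.27 at [415.  356.  139.3] shift [-486.4 -390.    -6.7] turn [ 0.1 -0.1 71.8]
```

```bash
python3 -m handwheel '[[-6,-5,0,0,0,2,30],[-18,-15,0,0,0,4,30],[-36,-29,0,0,0,7,30],[-58,-46,0,0,0,11,30],[-82,-66,0,0,0,15,30],[-106,-85,0,0,0,19,30],[-130,-104,0,0,0,23,30],[-155,-124,0,0,0,27,30],[-180,-144,0,0,0,31,30],[-205,-164,0,0,0,35,30],[-230,-184,0,0,0,39,30],[-255,-204,0,0,0,43,30],[-280,-224,0,0,0,47,30],[-305,-245,0,0,0,51,30],[-330,-265,0,0,0,55,30],[-355,-285,0,0,0,59,30],[-378,-303,0,0,0,63,30],[-396,-317,0,0,0,66,30],[-408,-327,0,0,0,69,30],[-414,-332,0,0,0,71,30]]' 50
python3 - <<'E'
from h import *
plan(437.5,-267,80,-31)
E
```

```text
time_s: 8.93
tool_pos: [432.2, -177.4, 136.9]
eef_rot: [-0.001, 0.869, 0.495, -0.001]
wrist_force: [0.8, -0.5, -3.9]
width: 44.2
finger_force: 51.0
t 8.93 at [ 432.2 -177.4  136.9] shift [-74.4  50.3  56.8] turn [-0.1  0.1  0.4]
```

```bash
python3 -m handwheel '[[-6,4,0,0,0,0,30],[-20,13,0,0,0,0,30],[-38,25,5,0,0,0,30],[-55,37,15,0,0,0,30],[-67,46,25,0,0,0,30],[-73,50,32,0,0,0,30],[-75,51,35,0,0,0,30],[-75,51,35,0,0,0,30],[-75,51,35,0,0,0,30],[-75,51,35,0,0,0,30]]' 50
python3 - <<'E'
from h import *
cal=env.calibration("wrist");p,d=env.grab_frame("wrist");W=cloud(d,cal);cv2.imwrite("pics/w4.png",p[...,::-1])
Q=W.reshape(-1,3);C=p.reshape(-1,3).astype(int);r=np.hypot(Q[:,0]-437,Q[:,1]+267)<60
k=r&(C.min(1)>110)&(Q[:,2]>70)&(Q[:,2]<115);q=Q[k];print("foot",len(q),np.round(q.min(0)),np.round(q.max(0)),[np.round(v,1) for v in cv2.minEnclosingCircle(q[:,:2].astype(np.float32))])
plan(437.5,-267,33,-31)
E
```

```text
time_s: 9.77
tool_pos: [440.8, -263.6, 103.6]
eef_rot: [-0.0, 0.866, 0.5, 0.001]
wrist_force: [-0.8, 0.4, -4.8]
width: 44.2
finger_force: 51.1
foot 3934 [ 411. -290.   85.] [ 469. -236.  104.] [array([ 440.5, -264.7]), np.float64(29.1)]
t 9.82 at [ 440.8 -264.   103.8] shift [-4.3 -1.4 70.8] turn [ 0.1 -0.   0.9]
```

View pics/w4.png

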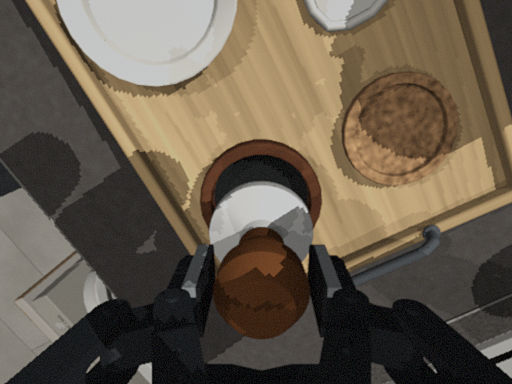

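The foot shows upright at (440.5,-264.7), over the bore at picture (262,195). I shift about 4 mm, lower it and release.

```bash
python3 -m handwheel '[[-4,-1,5,0,0,0,30],[-4,-1,18,0,0,0,30],[-4,-1,33,0,0,0,30],[-4,-1,48,0,0,0,30],[-4,-1,58,0,0,0,30],[-4,-1,65,0,0,0,30],[-4,-1,69,0,0,0,30],[-4,-1,71,0,0,0,30],[-4,-1,72,0,0,0,30],[-4,-1,72,0,0,0,30]]' 50
python3 - <<'E'
from h import *
plan(437.5,-267,32,-31)
E
```

```text
time_s: 10.65
tool_pos: [436.2, -268.1, 34.9]
eef_rot: [-0.0, 0.867, 0.499, -0.001]
wrist_force: [-9.4, 5.6, 19.6]
width: 44.6
finger_force: 55.0
t 10.65 at [ 436.2 -268.1   34.9] shift [1.6 0.5 2.9] turn [-0.1  0.1  0.8]
```

```bash
python3 -m handwheel '[[0,0,-2,0,0,0,44],[0,0,-2,0,0,0,60],[0,0,-2,0,0,0,70],[0,0,-2,0,0,0,72],[0,0,-2,0,0,0,72],[0,0,-12,0,0,0,72],[0,0,-35,0,0,0,72],[0,0,-65,0,0,0,72],[0,0,-95,0,0,0,72],[0,0,-115,0,0,0,72],[0,0,-120,0,0,0,72],[0,0,-120,0,0,0,72]]' 50
python3 - <<'E'
from h import *
cal=env.calibration("wrist");p,d=env.grab_frame("wrist");W=cloud(d,cal)
Q=W.reshape(-1,3);C=p.reshape(-1,3).astype(int);r=np.hypot(Q[:,0]-437,Q[:,1]+267)<60
k=r&(C.min(1)>110)&(Q[:,2]>15)&(Q[:,2]<40);q=Q[k];print("foot",len(q),np.round(q.min(0)),np.round(q.max(0)),[np.round(v,1) for v in cv2.minEnclosingCircle(q[:,:2].astype(np.float32))])
k=r&(Q[:,2]>70)&(Q[:,2]<110);q=Q[k];print("knob",len(q),np.round(q.min(0)),np.round(q.max(0)),[np.round(v,1) for v in cv2.minEnclosingCircle(q[:,:2].astype(np.float32))])
plan(388.5,233,100,19)
E
```

```text
time_s: 11.65
tool_pos: [438.6, -269.2, 153.4]
eef_rot: [0.002, 0.867, 0.499, 0.001]
wrist_force: [0.3, 0.8, -0.4]
width: 71.9
finger_force: 0.0
foot 1719 [ 407. -295.   15.] [ 467. -241.   35.] [array([ 436.9, -270.1]), np.float64(29.8)]
knob 2178 [ 418. -290.   70.] [ 457. -251.   94.] [array([ 437.7, -270.2]), np.float64(19.6)]
t 11.7 at [ 437.3 -268.6  151.5] shift [ 408.9 -294.6   51.1] turn [  0.1   0.  -49.2]
```

The tamper stands upright in the stand at (437.5,-270), its top at 92–94 mm as it should be. Next is the cup.

```bash
python3 -m handwheel '[[12,-9,0,0,0,-3,80],[36,-26,0,0,0,-7,80],[68,-49,0,0,0,-11,80],[100,-72,5,0,0,-15,80],[132,-95,10,0,0,-19,80],[164,-118,15,0,0,-23,80],[196,-141,20,0,0,-27,80],[228,-164,25,0,0,-31,80],[260,-187,30,0,0,-35,80],[292,-210,35,0,0,-39,80],[324,-233,40,0,0,-43,80],[355,-256,45,0,0,-46,80],[382,-276,50,0,0,-49,80],[400,-289,51,0,0,-49,80],[409,-295,51,0,0,-49,80],[409,-295,51,0,0,-49,80],[409,-295,51,0,0,-49,80]]' 50
python3 - <<'E'
from h import *
cal=env.calibration("wrist");p,d=env.grab_frame("wrist");W=cloud(d,cal)
Q=W.reshape(-1,3);r=np.hypot(Q[:,0]-388,Q[:,1]-233)<45
for lo,hi in((48,70),(25,48),(3,25)):
    k=r&(Q[:,2]>lo)&(Q[:,2]<hi);q=Q[k];print(lo,len(q),np.round(q.min(0)),np.round(q.max(0)),[np.round(v,1) for v in cv2.minEnclosingCircle(q[:,:2].astype(np.float32))])
s=env.get_state();q=np.array(s["eef_rot"]);A=R.from_quat(q[[1,2,3,0]])
L=A.inv().apply(Q-s["tool_pos"]);L=L[(d>0).ravel()]
for sg in(-1,1):
    k=(abs(L[:,0])<12)&(sg*L[:,1]>38)&(sg*L[:,1]<60)&(L[:,2]<0);print(sg,np.round(np.percentile(L[k],[1,50,99],0)))
plan(388.5,233,-10,19)
E
```

```text
time_s: 13.12
tool_pos: [386.5, 232.9, 98.7]
eef_rot: [-0.001, 0.581, 0.814, -0.002]
wrist_force: [-0.1, -0.3, 0.7]
width: 80.0
finger_force: 0.0
48 3689 [364. 208.  48.] [411. 256.  59.] [array([387.4, 232.6]), np.float64(24.6)]
25 1401 [360. 205.  25.] [414. 261.  48.] [array([387.4, 233.5]), np.float64(28.0)]
3 752 [357. 222.   3.] [415. 263.  25.] [array([386.1, 236.9]), np.float64(30.3)]
-1 [[-10. -60. -94.]
 [  7. -47. -71.]
 [ 12. -39. -30.]]
1 [[-10.  39. -94.]
 [  7.  49. -74.]
 [ 12.  60. -30.]]
t 13.17 at [387.1 231.9  98.8] shift [  0.7   2.  108.8] turn [-0.2  0.1 -0.2]
```

```bash
python3 -m handwheel '[[1,0,12,0,0,0,80],[1,0,35,0,0,0,80],[1,0,60,0,0,0,80],[1,0,82,0,0,0,80],[1,0,98,0,0,0,80],[1,0,107,0,0,0,80],[1,0,109,0,0,0,80],[1,0,109,0,0,0,80],[1,0,109,0,0,0,65],[1,0,109,0,0,0,50],[1,0,109,0,0,0,45],[1,0,109,0,0,0,45],[1,0,109,0,0,0,45],[1,0,109,0,0,0,45],[1,0,109,0,0,0,45]]' 30
python3 - <<'E'
from h import *
plan(388.5,233,110,19)
E
```

```text
time_s: 14.42
tool_pos: [388.5, 234.7, -7.4]
eef_rot: [0.001, 0.582, 0.813, 0.001]
wrist_force: [-1.2, -1.0, 4.4]
width: 56.5
finger_force: 31.2
t 14.42 at [388.5 234.7  -7.4] shift [  -1.7   -0.3 -117.4] turn [ 0.1  0.  -0.2]
```

```bash
python3 -m handwheel '[[0,0,-4,0,0,0,45],[0,0,-14,0,0,0,45],[0,0,-32,0,0,0,45],[0,0,-56,0,0,0,45],[-4,0,-80,0,0,1,45],[-14,-2,-100,0,0,2,45],[-32,-5,-110,0,0,4,45],[-56,-9,-112,0,0,6,45],[-84,-14,-112,0,0,9,45],[-112,-19,-112,0,0,12,45],[-140,-24,-112,0,0,14,45],[-168,-29,-112,0,0,16,45],[-196,-33,-112,0,0,18,45],[-224,-38,-112,0,0,20,45],[-252,-43,-112,0,0,22,45],[-280,-47,-112,0,0,24,45],[-306,-52,-112,0,0,26,45],[-326,-55,-112,0,0,28,45],[-340,-57,-108,0,0,29,45],[-345,-58,-102,0,0,29,45]]' 30
python3 - <<'E'
from h import *
cal=env.calibration("wrist");p,d=env.grab_frame("wrist");W=cloud(d,cal);cv2.imwrite("pics/w5.png",p[...,::-1])
plan(446,-110,60,-10)
E
```

```text
time_s: 16.08
tool_pos: [444.9, -113.4, 93.7]
eef_rot: [0.001, 0.768, 0.64, 0.001]
wrist_force: [0.6, 0.8, -0.1]
width: 57.0
finger_force: 32.1
t 16.13 at [ 443.4 -112.6   91.9] shift [ 3.   2.2 31.9] turn [-0.1  0.  -0.3]
```

View pics/w5.png

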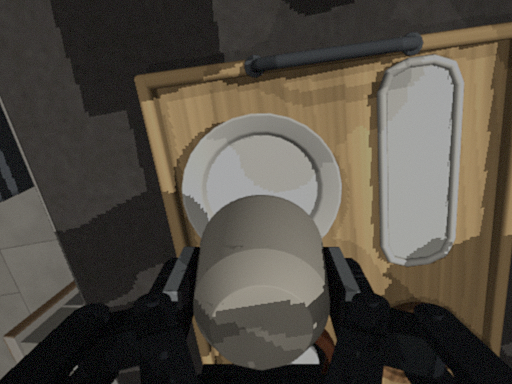

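The cup (262,270) is held level over the saucer (262,180). I lower it.

```bash
python3 -m handwheel '[[2,1,6,0,0,0,45],[3,2,20,0,0,0,45],[3,2,38,0,0,0,45],[3,2,55,0,0,0,45],[3,2,67,0,0,0,45],[3,2,75,0,0,0,45],[3,2,80,0,0,0,45],[3,2,83,0,0,0,45],[3,2,85,0,0,0,45],[3,2,85,0,0,0,45]]' 30
python3 - <<'E'
from h import *
plan(446,-110,7,-10)
E
```

```text
time_s: 16.97
tool_pos: [446.6, -107.9, 8.2]
eef_rot: [0.0, 0.767, 0.642, 0.0]
wrist_force: [0.3, 0.7, -0.5]
width: 56.5
finger_force: 32.1
t 16.97 at [ 446.6 -107.9    8.2] shift [-2.2 -0.2  1.2] turn [ 0.  -0.  -0.2]
```

```bash
python3 -m handwheel '[[-1,0,1,0,0,0,45],[-2,0,2,0,0,0,45],[-2,0,3,0,0,0,45],[-2,0,4,0,0,0,45],[-2,0,4,0,0,0,45]]' 30
```

```text
time_s: 17.38
tool_pos: [447.0, -109.1, 7.5]
eef_rot: [0.001, 0.767, 0.642, 0.0]
wrist_force: [-6.6, 4.7, 23.9]
width: 56.8
finger_force: 35.5
```

Contact is made, so I release, rise and check.

```bash
python3 -m handwheel '[[0,0,-1,0,0,0,57],[0,0,-2,0,0,0,62],[0,0,-2,0,0,0,68],[0,0,-2,0,0,0,72],[0,0,-2,0,0,0,72],[0,0,-12,0,0,0,72],[0,0,-35,0,0,0,72],[0,0,-65,0,0,0,72],[0,0,-95,0,0,0,72],[0,0,-120,0,0,0,72],[0,0,-135,0,0,0,72],[0,0,-135,0,0,0,72]]' 50
python3 - <<'E'
from h import *
cal=env.calibration("wrist");p,d=env.grab_frame("wrist");W=cloud(d,cal)
Q=W.reshape(-1,3);r=np.hypot(Q[:,0]-446,Q[:,1]+110)<50
for lo,hi in((62,80),(40,62)):
    q=Q[r&(Q[:,2]>lo)&(Q[:,2]<hi)];print("cup",len(q),np.round(q.min(0)),np.round(q.max(0)),[np.round(v,1) for v in cv2.minEnclosingCircle(q[:,:2].astype(np.float32))])
for m in env.masks_of("wrist","saucer")[:1]:
    q=Q[m["pixels"].ravel()];q=q[q[:,2]<30];print("saucer",[np.round(v,1) for v in cv2.minEnclosingCircle(q[:,:2].astype(np.float32))])
plan(510.5,236,120,0)
E
```

```text
time_s: 18.38
tool_pos: [449.1, -110.8, 143.4]
eef_rot: [0.004, 0.767, 0.641, 0.002]
wrist_force: [0.8, -0.7, -0.7]
width: 72.2
finger_force: 0.0
cup 3137 [ 422. -136.   62.] [472. -86.  73.] [array([ 446.4, -111.3]), np.float64(25.2)]
cup 905 [ 420. -138.   40.] [475. -83.  62.] [array([ 446.8, -109.9]), np.float64(27.9)]
saucer [array([ 445.6, -115.3]), np.float64(61.2)]
t 18.48 at [ 446.2 -110.4  139.6] shift [352.3   1.9  19.5] turn [  0.1   0.  -10.2]
```

The cup sits in the well at (446.5,-110.5), its top at 71–73 mm as expected. Next is the jar.

```bash
python3 -m handwheel '[[12,0,0,0,0,-2,75],[36,0,0,0,0,-4,75],[70,0,0,0,0,-6,75],[105,0,5,0,0,-8,75],[140,1,10,0,0,-10,75],[175,1,15,0,0,-10,75],[210,1,20,0,0,-10,75],[245,1,20,0,0,-10,75],[280,2,20,0,0,-10,75],[310,2,20,0,0,-10,75],[335,2,20,0,0,-10,75],[348,2,20,0,0,-10,75],[352,2,20,0,0,-10,75],[352,2,20,0,0,-10,75],[352,2,20,0,0,-10,75]]'
python3 - <<'E'
from h import *
cal=env.calibration("wrist");p,d=env.grab_frame("wrist");W=cloud(d,cal);cv2.imwrite("pics/w6.png",p[...,::-1])
Q=W.reshape(-1,3);r=np.hypot(Q[:,0]-510,Q[:,1]-236)<36
for lo,hi in((95,112),(20,85)):
    q=Q[r&(Q[:,2]>lo)&(Q[:,2]<hi)];print("jar",len(q),np.round(q.min(0)),np.round(q.max(0)),[np.round(v,1) for v in cv2.minEnclosingCircle(q[:,:2].astype(np.float32))])
plan(510,236,15,0)
E
```

```text
time_s: 19.73
tool_pos: [509.9, 233.9, 118.3]
eef_rot: [0.0, 0.709, 0.705, -0.001]
wrist_force: [-0.4, 0.2, 0.3]
width: 75.0
finger_force: 0.0
jar 4512 [488. 212.  95.] [533. 258. 104.] [array([510.8, 235.1]), np.float64(22.9)]
jar 1559 [487. 237.  20.] [533. 260.  85.] [array([510.4, 238.8]), np.float64(23.0)]
t 19.78 at [510.3 233.3 118.5] shift [  3.   -0.2 103.5] turn [-0.1  0.1 -0.3]
```

View pics/w6.png

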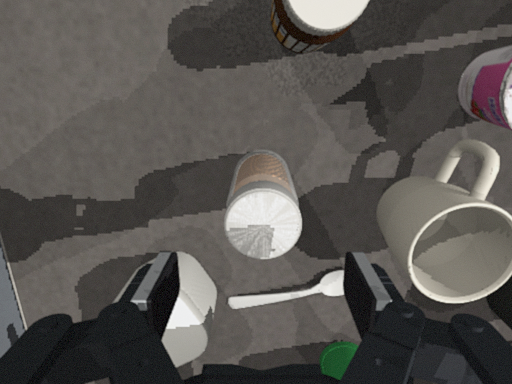

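The jar (262,210) stands at (510.7,235.3) under the gripper. The mug at (445,240) is close on the far side, so I check the clearance.

Run:
```python
from h import *
cal=env.calibration("wrist");p,d=env.grab_frame("wrist");Q=cloud(d,cal).reshape(-1,3)[(d>0).ravel()]
for a,b in((205,265),(215,255)):
    k=(Q[:,0]>545)&(Q[:,0]<680)&(Q[:,1]>a)&(Q[:,1]<b)&(Q[:,2]>25)&(Q[:,2]<110);q=Q[k];print(len(q),np.round(np.percentile(q,[0.5,50,99],0)) if len(q) else 0)
k=(Q[:,0]>550)&(Q[:,0]<680)&(Q[:,1]>120)&(Q[:,1]<260)&(Q[:,2]>25)&(Q[:,2]<110);q=Q[k];print(np.round(np.percentile(q,[0.5,50,99],0)))
```

```text
6016 [[606. 205.  25.]
 [637. 232.  63.]
 [676. 264.  83.]]
4392 [[608. 215.  25.]
 [631. 234.  65.]
 [674. 254.  83.]]
[[606. 170.  25.]
 [650. 204.  62.]
 [676. 257.  83.]]
```

Mug begins at x=606, clear of the fingers (567). I grip the jar.

```bash
python3 -m handwheel '[[2,0,12,0,0,0,75],[2,0,35,0,0,0,75],[2,0,60,0,0,0,75],[2,0,80,0,0,0,75],[2,0,93,0,0,0,75],[2,0,100,0,0,0,75],[2,0,101,0,0,0,75],[2,0,101,0,0,0,60],[2,0,101,0,0,0,45],[2,0,101,0,0,0,35],[2,0,101,0,0,0,35],[2,0,101,0,0,0,35],[2,0,101,0,0,0,35],[2,0,101,0,0,0,35],[2,0,101,0,0,0,35]]' 45
python3 - <<'E'
from h import *
plan(551,-273,18,0)
E
```

```text
time_s: 21.08
tool_pos: [511.2, 238.5, 19.4]
eef_rot: [0.001, 0.708, 0.706, 0.001]
wrist_force: [-0.2, 0.1, 5.8]
width: 45.6
finger_force: 46.5
t 21.08 at [511.2 238.5  19.4] shift [-511.3   41.5    1. ] turn [ 0.1 -0.1 -0.2]
```

```bash
python3 -m handwheel '[[0,0,-4,0,0,0,35],[0,0,-14,0,0,0,35],[0,0,-32,0,0,0,35],[0,0,-58,0,0,0,35],[-4,0,-84,0,0,0,35],[-14,1,-106,0,0,0,35],[-34,3,-116,0,0,0,35],[-62,5,-118,0,0,0,35],[-94,8,-118,0,0,0,35],[-128,10,-118,0,0,0,35],[-162,13,-118,0,0,0,35],[-196,16,-118,0,0,0,35],[-230,19,-118,0,0,0,35],[-264,22,-118,0,0,0,35],[-298,24,-118,0,0,0,35],[-332,27,-118,0,0,0,35],[-366,30,-118,0,0,0,35],[-400,32,-118,0,0,0,35],[-430,35,-118,0,0,0,35],[-450,37,-118,0,0,0,35]]' 45; python3 -m handwheel '[[-20,2,0,0,0,0,35],[-38,3,0,0,0,0,35],[-52,4,10,0,0,0,35],[-60,5,25,0,0,0,35],[-61,5,40,0,0,0,35],[-61,5,50,0,0,0,35],[-61,5,52,0,0,0,35],[-61,5,52,0,0,0,35],[-61,5,52,0,0,0,35]]' 45
python3 - <<'E'
from h import *
cal=env.calibration("wrist");p,d=env.grab_frame("wrist");W=cloud(d,cal);cv2.imwrite("pics/w7.png",p[...,::-1])
Q=W.reshape(-1,3)[(d>0).ravel()];r=np.hypot(Q[:,0]-551,Q[:,1]+273)<40
q=Q[r&(Q[:,2]>155)&(Q[:,2]<190)];print("lid",len(q),np.round(q.min(0)),np.round(q.max(0)),[np.round(v,1) for v in cv2.minEnclosingCircle(q[q[:,2]>q[:,2].max()-8][:,:2].astype(np.float32))])
plan(551,-273,34,0)
E
```

```text
time_s: 22.75
tool_pos: [544.5, -217.3, 136.0]
eef_rot: [0.0, 0.71, 0.704, -0.001]
wrist_force: [-0.1, 0.5, -2.2]
width: 45.8
finger_force: 46.3
time_s: 23.5
tool_pos: [551.1, -272.4, 84.6]
eef_rot: [0.0, 0.708, 0.706, 0.0]
wrist_force: [-0.1, 0.1, -1.6]
width: 45.7
finger_force: 46.3
lid 18499 [ 511. -282.  155.] [ 591. -252.  187.] [array([ 550.6, -257. ]), np.float64(26.9)]
t 23.55 at [ 551.4 -272.7   85.1] shift [-0.3 -0.5 51.1] turn [ 0.1  0.  -0.1]
```

View pics/w7.png

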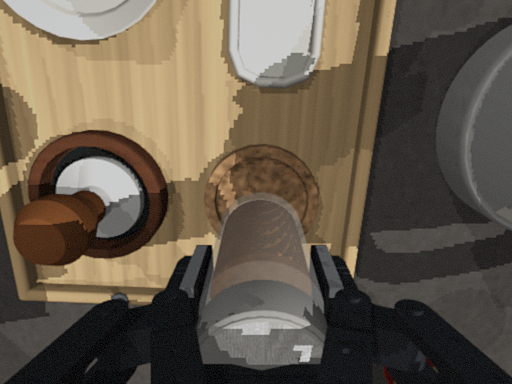

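The jar hangs straight over the coaster (262,200). The tamper sits cleanly in its bore (98,195). I lower the jar.

```bash
python3 -m handwheel '[[0,0,6,0,0,0,35],[0,0,18,0,0,0,35],[0,0,31,0,0,0,35],[0,0,41,0,0,0,35],[0,0,47,0,0,0,35],[0,0,50,0,0,0,35],[0,0,52,0,0,0,35],[0,0,53,0,0,0,35],[0,0,53,0,0,0,35]]' 45
```

```text
time_s: 24.3
tool_pos: [549.1, -273.0, 34.3]
eef_rot: [-0.001, 0.708, 0.706, -0.001]
wrist_force: [-8.8, 2.8, 16.8]
width: 45.8
finger_force: 47.4
```

```bash
python3 -m handwheel '[[0,0,-1,0,0,0,46],[0,0,-2,0,0,0,52],[0,0,-2,0,0,0,60],[0,0,-2,0,0,0,68],[0,0,-2,0,0,0,70],[0,0,-12,0,0,0,70],[0,0,-35,0,0,0,70],[0,0,-65,0,0,0,70],[0,0,-90,0,0,0,70],[0,0,-105,0,0,0,70],[0,0,-110,0,0,0,70],[0,0,-110,0,0,0,70]]' 45
python3 - <<'E'
from h import *
cal=env.calibration("wrist");p,d=env.grab_frame("wrist");W=cloud(d,cal)
Q=W.reshape(-1,3);r=np.hypot(Q[:,0]-551,Q[:,1]+273)<32
for lo,hi in((110,125),(30,100)):
    q=Q[r&(Q[:,2]>lo)&(Q[:,2]<hi)];print("jar",len(q),np.round(q.min(0)),np.round(q.max(0)),[np.round(v,1) for v in cv2.minEnclosingCircle(q[:,:2].astype(np.float32))])
plan(540,125,100,-76.4)
E
```

```text
time_s: 25.3
tool_pos: [551.8, -273.7, 143.2]
eef_rot: [0.002, 0.708, 0.706, 0.001]
wrist_force: [-0.2, 0.3, 0.2]
width: 70.3
finger_force: 0.0
jar 4054 [ 528. -298.  110.] [ 572. -254.  119.] [array([ 549.9, -276.4]), np.float64(22.9)]
jar 1524 [ 526. -275.   30.] [ 573. -251.   96.] [array([ 549.5, -273.4]), np.float64(23.1)]
t 25.35 at [ 550.6 -273.4  141.3] shift [398.3 -12.   41.2] turn [ 0.  -0.  76.2]
```

The jar stands in the recess at (549.7,-275). Now the spoon.

```bash
python3 -m handwheel '[[12,0,0,0,0,5,60],[36,-1,0,0,0,11,60],[70,-2,0,0,0,17,60],[104,-3,0,0,0,23,60],[138,-4,0,0,0,29,60],[172,-5,0,0,0,35,60],[206,-6,5,0,0,41,60],[240,-7,10,0,0,47,60],[274,-8,15,0,0,53,60],[308,-9,20,0,0,59,60],[342,-10,25,0,0,65,60],[370,-11,32,0,0,71,60],[390,-12,38,0,0,76,60],[398,-12,41,0,0,76,60],[398,-12,41,0,0,76,60],[398,-12,41,0,0,76,60],[398,-12,41,0,0,76,60]]'
python3 - <<'E'
from h import *
cal=env.calibration("wrist");p,d=env.grab_frame("wrist");W=cloud(d,cal);cv2.imwrite("pics/w8.png",p[...,::-1])
for m in env.masks_of("wrist","teaspoon")[:1]:
    Q=W[m["pixels"]&(d>0)];print(m["confidence"],np.round(np.percentile(Q[:,2],[1,50,99]),1));Q=Q[:,:2]
    c,sz,a=cv2.minAreaRect(Q.astype(np.float32));print(c,sz,a)
    mu=Q.mean(0);v=np.linalg.eigh(np.cov((Q-mu).T))[1][:,1];v=v*np.sign(v[0]);pr=(Q-mu)@v;b=(Q-mu)@[-v[1],v[0]]
    print("axis",np.degrees(np.arctan2(v[1],v[0])),"mid",mu+v*(pr.min()+pr.max())/2,np.ptp(pr))
    mid=mu+v*(pr.min()+pr.max())/2;pr-=(pr.min()+pr.max())/2
    for lo in range(-60,60,15):
        k=(pr>lo)&(pr<lo+15)
        if k.any(): print(lo,np.median(b[k]).round(1),np.ptp(b[k]).round(1))
Q=W.reshape(-1,3);s=env.get_state();q=np.array(s["eef_rot"]);A=R.from_quat(q[[1,2,3,0]])
L=A.inv().apply(Q-s["tool_pos"]);L=L[(d>0).ravel()]
for sg in(-1,1):
    k=(abs(L[:,0])<12)&(sg*L[:,1]>28)&(sg*L[:,1]<55)&(L[:,2]<0);print(sg,np.round(np.percentile(L[k],[1,50,99.8],0),1))
plan(528,122,-18,-76.4)
E
```

```text
time_s: 26.77
tool_pos: [540.2, 121.8, 99.7]
eef_rot: [0.001, 0.993, 0.119, -0.0]
wrist_force: [0.9, 0.4, -0.0]
width: 60.0
finger_force: 0.0
0.81 [-0.4  5.4 11.9]
(539.8748779296875, 119.81144714355469) (132.0718536376953, 28.606298446655273) 18.139162063598633
axis 14.173020590375286 mid [538.85610995 122.71346623] 132.4393668244705
-60 0.5 13.8
-45 -0.3 11.0
-30 0.2 10.9
-15 0.0 8.2
0 -0.1 6.5
15 -0.2 19.3
30 -0.3 28.6
45 0.3 28.4
-1 [[-10.4 -54.8 -95. ]
 [  7.1 -43.  -73.6]
 [ 11.9 -28.2 -22.3]]
1 [[-10.5  30.4 -93.6]
 [  6.6  43.6 -72.6]
 [ 11.9  55.  -21.9]]
t 26.87 at [540.5 122.  100.2] shift [-12.2  -3.1 118.2] turn [ 0.1 -0.   0. ]
```

View pics/w8.png

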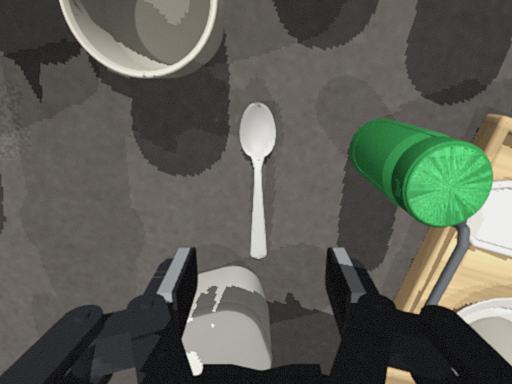

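The spoon (258,180) lies in line with the tool, the pot and green jar are clear. I descend onto the stem.

```bash
python3 -m handwheel '[[-4,0,10,0,0,0,50],[-11,-1,30,0,0,0,50],[-11,-1,55,0,0,0,50],[-11,-1,80,0,0,0,50],[-11,-1,98,0,0,0,50],[-11,-1,109,0,0,0,50],[-11,-1,115,0,0,0,50],[-11,-1,118,0,0,0,50],[-11,-1,119,0,0,0,50],[-11,-1,119,0,0,0,50],[-11,-1,119,0,0,0,50]]' 25;  python3 - <<'E'
from h import *
plan(529.5,120.3,-21,-76)
cal=env.calibration("wrist");p,d=env.grab_frame("wrist");W=cloud(d,cal)
Q=W.reshape(-1,3);s=env.get_state();q=np.array(s["eef_rot"]);A=R.from_quat(q[[1,2,3,0]])
L=A.inv().apply(Q-s["tool_pos"]);L=L[(d>0).ravel()]
for sg in(-1,1):
    k=(abs(L[:,0]-9)<3)&(sg*L[:,1]>24)&(sg*L[:,1]<36)&(L[:,2]<15);h=np.histogram(L[k][:,2],np.arange(-40,16,3));print(h[0].tolist())
E
```

```text
time_s: 27.78
tool_pos: [530.0, 123.3, -17.8]
eef_rot: [-0.0, 0.993, 0.12, 0.001]
wrist_force: [0.5, 0.0, -0.0]
width: 49.8
finger_force: 0.0
t 27.78 at [530.  123.3 -17.8] shift [-1.2  2.8  3.2] turn [ 0.  -0.1 -0.2]
[93, 71, 77, 71, 54, 21, 5, 252, 1, 0, 0, 0, 0, 0, 0, 0, 0, 0]
[80, 76, 71, 66, 59, 34, 7, 256, 0, 0, 0, 0, 0, 0, 0, 0, 0, 0]
```

```bash
python3 -m handwheel '[[0,1,1,0,0,0,50],[0,1,2,0,0,0,40],[0,1,2,0,0,0,25],[0,1,2,0,0,0,10],[0,1,2,0,0,0,2],[0,1,2,0,0,0,2],[0,1,2,0,0,0,2],[0,1,2,0,0,0,2],[0,1,2,0,0,0,2]]' 25
```

```text
time_s: 28.58
tool_pos: [533.8, 123.7, -16.0]
eef_rot: [-0.001, 0.993, 0.12, 0.005]
wrist_force: [-1.4, -0.3, 19.2]
width: 19.4
finger_force: 27.6
```

```bash
python3 -m handwheel '[[0,0,-4,0,0,0,2],[0,0,-14,0,0,0,2],[0,0,-32,0,0,0,2],[0,0,-56,0,0,0,2],[0,0,-82,0,0,0,2],[0,2,-106,0,0,-2,2],[-1,10,-124,0,0,-6,2],[-3,24,-130,0,0,-11,2],[-5,44,-130,0,0,-17,2],[-8,66,-130,0,0,-23,2],[-11,90,-130,0,0,-29,2],[-14,114,-130,0,0,-35,2],[-16,138,-130,0,0,-41,2],[-19,162,-130,0,0,-47,2],[-21,186,-130,0,0,-53,2],[-24,208,-130,0,0,-59,2],[-26,226,-125,0,0,-65,2],[-28,240,-118,0,0,-70,2],[-28,247,-112,0,0,-73,2],[-28,247,-110,0,0,-73,2]]' 25; python3 -m handwheel '[[0,0,0,0,0,0,2],[0,0,0,0,0,0,2],[0,0,0,0,0,0,2]]'
python3 - <<'E'
from h import *
cal=env.calibration("wrist");p,d=env.grab_frame("wrist");W=cloud(d,cal);cv2.imwrite("pics/w9.png",p[...,::-1])
for n in("teaspoon","spoon_rest"):
  for m in env.masks_of("wrist",n)[:1]:
    Q=W[m["pixels"]&(d>0)];print(n,m["confidence"],np.round(np.percentile(Q[:,2],[1,50,99]),1));c,sz,a=cv2.minAreaRect(Q[:,:2].astype(np.float32));print(np.round(c,1),np.round(sz,1),a)
plan(562,-125.5,60,-3)
E
```

```text
time_s: 30.25
tool_pos: [559.6, -127.8, 87.8]
eef_rot: [-0.001, 0.728, 0.686, -0.001]
wrist_force: [-0.1, 0.2, -0.1]
width: 19.0
finger_force: 24.4
time_s: 30.5
tool_pos: [561.2, -122.9, 89.7]
eef_rot: [0.0, 0.726, 0.688, 0.0]
wrist_force: [0.1, 0.2, -0.0]
width: 19.1
finger_force: 24.4
spoon_rest 0.79 [12.7 14.8 18.5]
[ 562.1 -116.7] [156.2  59.8] 86.28379821777344
t 30.65 at [ 561.2 -123.5   89.6] shift [-2.   0.9 29.6] turn [ 0.   0.  -0.1]
```

View pics/w9.png

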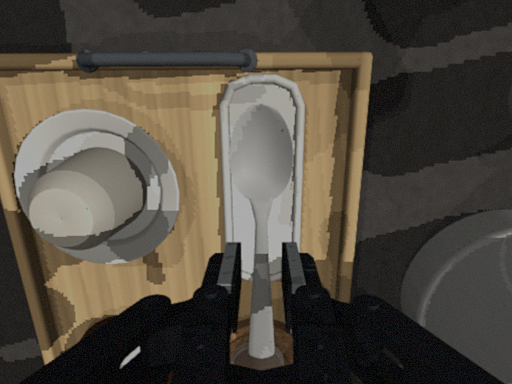

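The spoon is held level, bowl at (262,150), lined up over the rest. I measure the bowl tip and then set it down.

Run:
```python
from h import *
cal=env.calibration("wrist");p,d=env.grab_frame("wrist");Q=cloud(d,cal).reshape(-1,3)[(d>0).ravel()]
k=(Q[:,2]>95)&(Q[:,2]<135)&(abs(Q[:,0]-562)<30)&(Q[:,1]>-112)&(Q[:,1]<-20);q=Q[k];print(len(q),np.round(np.percentile(q,[0,1,50,99,100],0),1))
for y in range(-110,-40,10):
    w=q[abs(q[:,1]-y)<4]
    if len(w): print(y,np.round([w[:,0].min(),w[:,0].max(),(w[:,0].min()+w[:,0].max())/2,w[:,2].min(),w[:,2].max()],1))
k=(Q[:,2]>95)&(Q[:,2]<135)&(abs(Q[:,0]-562)<9)&(Q[:,1]<-140);q=Q[k];print(len(q),np.round(np.percentile(q,[0,1,50,99,100],0),1))
```

```text
5632 [[ 550.2 -112.   104.7]
 [ 551.1 -109.8  105.8]
 [ 563.2  -75.3  110. ]
 [ 576.1  -53.6  117. ]
 [ 577.   -52.5  118.4]]
-110 [558.8 564.4 561.6 114.8 118.4]
-100 [558.8 566.2 562.5 112.9 117.9]
-90 [552.5 574.  563.3 108.  115.2]
-80 [550.2 576.8 563.5 105.5 113.1]
-70 [550.6 577.  563.8 104.7 112.4]
-60 [552.6 575.5 564.  106.8 113.9]
-50 [559.  569.  564.  111.3 114.2]
1360 [[ 553.  -182.8  107.2]
 [ 553.2 -181.7  108.1]
 [ 559.3 -160.4  111.7]
 [ 564.8 -140.7  114.8]
 [ 565.  -140.1  115.3]]
```

Spoon centre is (561.5,-117.6) and the rest centre is (562.3,-117), so only the descent of about 90 mm remains.

```bash
python3 -m handwheel '[[0,1,8,0,0,0,2],[0,1,24,0,0,0,2],[0,1,44,0,0,0,2],[0,1,62,0,0,0,2],[0,1,75,0,0,0,2],[0,1,82,0,0,0,2],[0,1,86,0,0,0,2],[0,1,88,0,0,0,2],[0,1,89,0,0,0,2],[0,1,89,0,0,0,2]]' 25
```

```text
time_s: 31.53
tool_pos: [562.6, -124.5, 0.7]
eef_rot: [0.001, 0.727, 0.687, 0.0]
wrist_force: [-0.2, 0.2, -0.5]
width: 19.0
finger_force: 24.4
```

```bash
python3 -m handwheel '[[0,0,1,0,0,0,2],[0,0,2,0,0,0,2],[0,0,3,0,0,0,2],[0,0,3,0,0,0,2]]' 25
```

```text
time_s: 31.87
tool_pos: [562.5, -124.6, -1.8]
eef_rot: [0.001, 0.727, 0.687, 0.0]
wrist_force: [-1.2, 0.2, 4.6]
width: 19.2
finger_force: 26.5
```

Light contact. I release (opening to 40 mm, inside the rim) and rise.

```bash
python3 -m handwheel '[[0,0,-1,0,0,0,22],[0,0,-2,0,0,0,28],[0,0,-2,0,0,0,34],[0,0,-2,0,0,0,38],[0,0,-3,0,0,0,38],[0,0,-3,0,0,0,38],[0,0,-12,0,0,0,38],[0,0,-35,0,0,0,38],[0,0,-70,0,0,0,38],[0,0,-110,0,0,0,38],[0,0,-150,0,0,0,38],[0,0,-180,0,0,0,38],[0,0,-195,0,0,0,38],[0,0,-200,0,0,0,38],[0,0,-200,0,0,0,38],[0,0,-200,0,0,0,38]]' 25
python3 - <<'E'
from h import *
cal=env.calibration("wrist");p,d=env.grab_frame("wrist");W=cloud(d,cal)
for m in env.masks_of("wrist","teaspoon")[:1]:
    Q=W[m["pixels"]&(d>0)];c,sz,a=cv2.minAreaRect(Q[:,:2].astype(np.float32));print(m["confidence"],np.round(c,1),np.round(sz,1),a,np.round(np.percentile(Q[:,2],[1,50,99]),1))
b,_=env.grab_frame("scene");c=env.grab_frame("top")[0]
cv2.imwrite("pics/fin.png",np.vstack([np.hstack([cv2.resize(p,(400,300)),cv2.resize(b[60:330,60:420],(400,300))]),np.hstack([cv2.resize(c[110:260,90:290],(400,300)),cv2.resize(c[110:260,250:450],(400,300))])])[...,::-1])
print(env.get_state()["tool_pos"])
E
```

```text
time_s: 33.2
tool_pos: [561.1, -124.5, 196.0]
eef_rot: [-0.001, 0.727, 0.687, -0.001]
wrist_force: [-0.7, 1.5, -1.1]
width: 37.8
finger_force: 0.0
0.92 [ 562.6 -118.8] [130.1  26.7] 87.79328155517578 [14.5 19.6 26.1]
[ 560.76762488 -124.41424386  195.16227833]
```

View pics/fin.png

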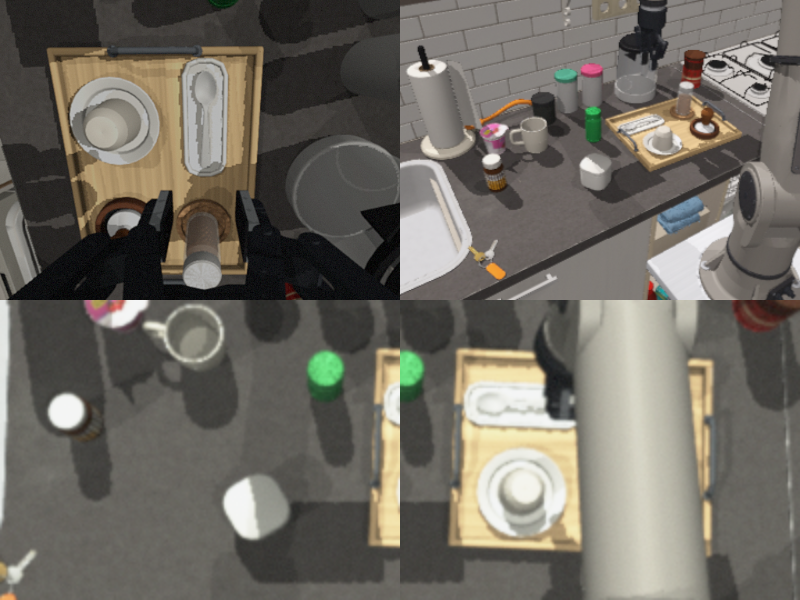

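All four things are in place (the spoon at (562.6,-118.8) on the rest). The medicine bottle and pot still stand where they were, and the gripper is clear.

```bash
python3 -c "
from cell import env
print(env.sign_off())"
```

```text
the job is handed in; nothing more can be done
None
```

The job is handed in: tamper, cup, jar and teaspoon were placed on the tray in the order asked, about 33 s on the robot's clock, and the medicine bottle and lidded pot were left standing.

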